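# Latch a circuit module into the test dock

## Robot

A 6-joint arm with a two-finger parallel gripper is mounted at the origin on the work surface. World frame = base frame: x ahead of the robot, y to its left, z up, the work surface at z = 0. Lengths are in mm, angles in degrees, forces in N, time in s.
With the tool pointing down it reaches from about 275 to 725 mm from the base axis. Payload 5.6 kg.
Tool frame: the origin (TCP) lies midway between the tips of the shut fingers; the grasp point (between the pads) lies 19 mm behind it; z points along the fingers, y is the line along which they close (so a half turn about z gives the same grasp; the last joint's range is limited). The gripper opens to 85 mm and grips with 20 to 120 N. Pads are 22 mm wide; open, the fingers measure 114 mm over their backs; the gripper's body (76 mm by 85 mm) begins 54 mm behind the grasp point. The pads swing forward as they close: fully open they stand 13 mm farther back than shut.
Start: joints at [-48.667, 14.616, 6.199, 0, -81.583, -16.306], TCP at [232.691, -498.345, 231.283] pointing down, gripper open.
Joint ranges: [-168.99, 168.99], [-69.2, 112.95], [-62.41, 85.93], [-164.36, 98.24], [-168.68, -3.75], [-174.98, 174.98]. Speed limits (degrees/s): [147.25, 147.25, 180, 180, 180, 180].

## Interface

Orientations are given as [roll, pitch, yaw] about the fixed x, y, z axes, in that order (R = Rz(yaw) Ry(pitch) Rx(roll)).
In Python, from rig import manip gives the robot as it stands.
- The arm moves only by the tool play_rows, never from a script. Its argument "motion" is a list of rows, each a list of 6 numbers: the shift along the tool's x, y, z in m, then the turn, a rotation vector about the tool's x, y, z in degrees. In form: [[dx, dy, dz, ax, ay, az], ...]. A call has 1 to 12 rows; each row is the pose to reach, as a shift and turn from the pose commanded when the call began, along the tool's axes at that moment; what a row does not reach only later rows make up. A row lasts 1/8 s, in which the tool goes at most 62.5 mm and 10.7 degrees, less where a joint would pass 70% of its speed; a pose out of reach is approached as far as the arm can. A call with a gripper value outside its range is refused whole. "claw" is the closure, from -1 (fully open) to 1 (shut), set as the call begins (left out, the last holds). The fingers move at their own pace and stop on an object; "force" is the grip in N (left out, the last holds). Time passes only in rows, so rows that repeat a pose let the fingers close. It gives the time, the measured TCP pose, the force, the opening and the grip force at its end, in the units of the state.
- manip.get_state(): the state, without advancing time (a new reading comes with each control period).
- manip.capture(name): name is "scene" or "top"; returns (picture, depth): 400x640x3 uint8, red, green, blue; 400x640 float32, mm along the optical axis (not along the pixel's ray), 0 where there is no reading.
- manip.camera_info(name): a dict with "K" (3x3 intrinsics, pixels), "k1" (the pictures are not rectified: a ray, as slopes to the right and down, at radius r is drawn at 1 + k1 r^2 times it, then the intrinsics apply), "R" (3x3) and "t" (3): a world point X has camera coordinates R X + t. Camera axes: x right, y down, z forward; pixel columns grow to the right and rows downward; lengths in mm; the calibration is good to about 2 mm. A picture is of the moment at which its call begins. camera_info takes no time and is no camera call.
- manip.close_job(): hands the job in; it is judged then, once.
The state is a dict: "t": time; "joint_positions": joint angles; "joint_velocities": joint speeds; "joint_efforts": joint torques, N m; "tool_pos": TCP position; "eef_rot": TCP orientation; "force": force on the tool from outside, world axes, zero at the start; "torque": the same for the moment, N m; "gripper_width": opening from 0.0 (shut) to 1.0 (fully open); "gripper_force": force on a finger pad.
Only numpy, scipy, OpenCV 4.12 (cv2) and the standard library are available. Lean on these libraries where they do the work, as an engineer would, in place of code of your own. Each camera call takes 0.05 s, during which the arm holds its last target. There are 200 camera calls.

## Task

Pick up the module with the blue circuit board by its heat sink, set it gently down flat in the raised orange-rimmed tray of the test dock and let go. Then press it straight down to the stop and let go, so that the tray stays latched down with its rim about flush with the dock; pressing again would let it back up. Leave the module with the red board where it lies.

Things in the scene. Friction and masses are not known exactly. Their poses are not given: they have to be found in the camera images.
- module_blue: Module to load, about 0.16 kg: black carrier 80 x 56 mm (x, y) with a blue circuit board, together 10 mm thick; centred on it an aluminium heat sink 40 (x) x 24 (y) mm, 22 mm tall (top 32 mm above the underside), gripped across its 24 mm. Origin: centre of the underside; x along the long side, z up.
- module_red: The same kind of module with a red circuit board; not wanted. Same size, origin and axes.
- tray_floor (a point): Centre of the tray floor's upper face, x along its long side, z up. Yellow floor 108 x 84 mm inside an orange rim 5 mm thick, 8 mm above the floor: about 14 mm of room round a module laid along x. The tray sits in the well of a fixed grey dock 150 x 126 mm, 46 mm high. Raised, the floor is 54 mm above the table, the rim 16 mm above the dock; latched, the rim is flush with the dock.
- tray (a joint): Depth of the tray on its push-push latch, m: 0 raised, grows as pressed straight down, stop at 0.023. Sprung up: about 6 N starts it, 10 N takes it to the stop (less by the weight of a module in it, more if fast). Pressed past 0.021 and let go, it rises to 0.0165 and stays latched; let go before 0.019 it comes back up. Another full press and release unlatches it to 0.
There are look-alikes about, which are no part of the job. What is shaped like the module_blue but turquoise or white is not meant.

How it is judged (in metres and radians):
On the way:
1. the blue-board module lies flat in the raised tray, let go (z of module_blue in the frame of tray_floor between -0.004 and 0.004 m and horizontal distance between module_blue and tray_floor below 0.025 m and value of joint tray below 0.004 m and contact force between the fingers and module_blue below 0.1 N), for 0.1 s.
At the end, for the whole second after the job is handed in: The tray stays latched, 13 to 19 mm below its raised place, with the blue-board module lying flat (within 4 mm of the floor, 0.1 rad) and at rest in it, its centre within 25 mm of the tray's centre; the red-board module is within 30 mm of where it lay (value of joint tray between 0.013 and 0.019 m and z of module_blue in the frame of tray_floor between -0.004 and 0.004 m and horizontal distance between module_blue and tray_floor below 0.025 m and angle between module_blue's own z axis and vertical below 0.1 rad and linear speed of module_blue below 0.02 m/s and distance of module_red from where it was at the start of the episode below 0.03 m); the robot touches nothing.
It fails at once if the red-board module is moved more than 30 mm (distance of module_red from where it was at the start of the episode above 0.03 m).
It fails at once if the blue-board module is dropped into the dock from more than 25 mm above the tray's floor (z of module_blue in the frame of tray_floor above 0.025 m and horizontal distance between module_blue and tray_floor below 0.09 m and contact force between the fingers and module_blue below 0.02 N).
It also fails if it takes over 48 s, if anything falls off the work surface, if the arm or the gripper's body presses on something with over 40 N, if the wrist force passes 120 N, or if a joint passes its speed limit or range.

## Working session

There is one attempt and no reset: what is moved stays moved. The work goes in short steps, Python scripts to look and compute and a tool call to move; the robot and the scene stay as the last step left them, time stands still between calls to the robot, and variables do not carry over. Pictures are saved under pics/ and viewed, at most 10 in all, crops included, and the job is handed in when it is done.

Besides the shell and the picture viewer there is one more tool, called after "Call:" in YAML: its name, and indented under it one key for each argument. play_rows: Moves the arm, as the interface text tells. Its arguments: {"type":"object","properties":{"motion":{"type":"array"},"claw":{"type":"number"},"force":{"type":"number"}},"required":["motion"]}

```bash
ls; mkdir -p pics
cat > h.py <<'E'
import numpy as np, cv2
from rig import manip
def ray(name,u,v):
    c=manip.camera_info(name);K=np.array(c["K"],float);R=np.array(c["R"]);t=np.array(c["t"])
    n=cv2.undistortPoints(np.array([[[u,v]]],float),K,np.array([c["k1"],0,0,0,0.]))[0,0]
    # model: drawn = slope*(1+k1 r^2): same as OpenCV
    return -R.T@t, R.T@np.array([n[0],n[1],1.])
def onplane(name,u,v,z):
    o,d=ray(name,u,v); return o+d*(z-o[2])/d[2]
def atdepth(name,u,v,dep):
    o,d=ray(name,u,v); return o+d*dep
E
python3 - <<'E'
from h import *
for n in("scene","top"):
    p,d=manip.capture(n); cv2.imwrite(f"pics/{n}0.png",p[:,:,::-1]); np.savez(f"{n}0.npz",p=p,d=d)
    c=manip.camera_info(n); print(n,c["K"],c["k1"],-np.array(c["R"]).T@np.array(c["t"]))
print(manip.get_state())
E
```

```text
pics
scene [[479.41179131   0.         315.16418182]
 [  0.         479.41179131 195.25554701]
 [  0.           0.           1.        ]] -0.14045018126175493 [792.15969138 429.10060437 640.06495637]
top [[410.70419852   0.         320.75813118]
 [  0.         410.70419852 198.38216026]
 [  0.           0.           1.        ]] -0.09177885973823809 [366.75339224 -49.37236435 762.03866137]
{'t': 0.1, 'joint_positions': array([-4.86672655e+01,  1.46499389e+01,  6.13723562e+00, -2.47586362e-02,
       -8.15808626e+01, -1.63085129e+01]), 'joint_velocities': array([-0.05056913,  0.04279811,  0.25817665,  0.05157268, -0.00714686,
       -0.06956336]), 'joint_efforts': array([-1.06559473e-03, -3.87605453e+01,  2.38474131e+01,  5.37778437e+00,
       -3.77630015e-03,  2.11005954e-06]), 'tool_pos': array([ 232.5399327 , -497.94226847,  230.47620797]), 'eef_rot': array([ 1.79903322e+02, -2.77375079e-03, -1.54979421e+02]), 'force': array([-0.287196  ,  0.06804059, -0.16999813]), 'torque': array([ 0.04220248, -0.00936541, -0.04825101]), 'gripper_force': 0.0, 'gripper_width': 0.9990350542505281}
```

View pics/scene0.png

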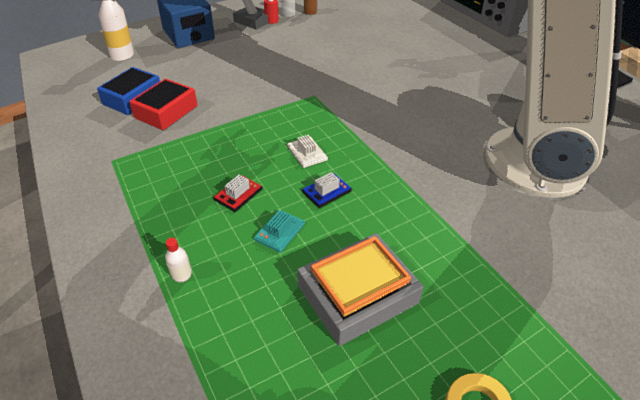

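View pics/top0.png

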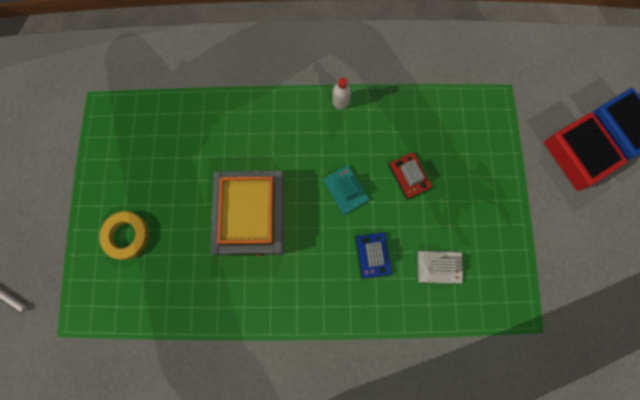

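Scene and top views agree. Candidates in the top view:
- Blue-board module (374,255), also at scene (327,189)
- Turquoise look-alike (346,190)
- White look-alike (440,267)
- Red-board module (411,175)
- Blue bin (625,120)

I choose (374,255). The tray is at top (246,210), scene (360,275). Next I measure both and take one close crop.

Run:
```python
from h import *
out=[]
def meas(name,mask,z,lab):
    cs,_=cv2.findContours(mask,cv2.RETR_EXTERNAL,cv2.CHAIN_APPROX_NONE); c=max(cs,key=cv2.contourArea)
    w=np.array([onplane(name,*q,z)[:2] for q in c[:,0]],np.float32)
    r=cv2.minAreaRect(w); print(lab,name,np.round(r[0],1),np.round(r[1],1),round(r[2],1))
for n,rb,rt in(("top",(225,285,350,400),(165,262,205,290)),("scene",(165,215,295,360),(225,345,290,430))):
    p=np.load(n+"0.npz")["p"]; h=cv2.cvtColor(p,cv2.COLOR_RGB2HSV)
    def roi(m,r):
        o=np.zeros_like(m);o[r[0]:r[1],r[2]:r[3]]=m[r[0]:r[1],r[2]:r[3]];return o
    mb=roi(cv2.inRange(h,(108,120,30),(130,255,255)),rb)
    mo=roi(cv2.inRange(h,(5,120,80),(35,255,255)),rt)
    meas(n,mb,10,"blue"); meas(n,mo,62,"tray")
    gs=roi(cv2.inRange(h,(0,0,90),(179,70,255)),rb); meas(n,gs,32,"sink")
d=np.load("top0.npz")["d"]
for u,v in((374,255),(246,210),(246,173),(280,210)): print(u,v,atdepth("top",u,v,d[v,u]).round(1))
a=cv2.resize(np.load("top0.npz")["p"][150:300,310:470],None,fx=3.5,fy=3.5)
cv2.imwrite("pics/crop.png",a[:,:,::-1])
```

```text
blue top [ 439. -141.] [75.7 52.1] 7.0
tray top [516.   86.2] [121.   96.7] 0.3
sink top [ 438.5 -140.2] [40.8 27.6] 7.1
blue scene [ 441.7 -139.2] [78. 54.] 6.8
tray scene [520.2  90.2] [123.3 102.1] 0.3
sink scene [ 445.9 -132.6] [54.5 43.6] 7.0
374 255 [ 437.1 -140.1   25.2]
246 210 [516.3  86.2  54.2]
246 173 [586.3  89.4  48.7]
280 210 [517.7  27.   43.8]
```

View pics/crop.png

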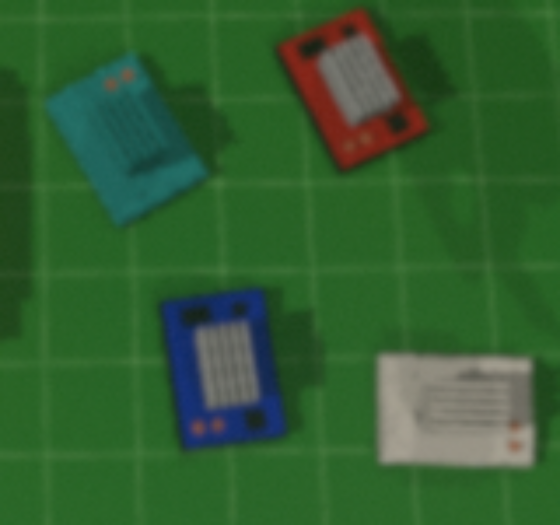

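The crop shows the blue board at crop (225,370) with the grey heat sink, distinct from turquoise, red and white. Module is at about (440,-140) with yaw 7°, tray centre at about (517,87). Moving above the module.

Call:
play_rows:
  motion:
    - [-0.02,0.014,0,0,0,1]
    - [-0.06,0.042,0.01,0,0,3]
    - [-0.1,0.07,0.03,0,0,5]
    - [-0.14,0.098,0.05,0,0,8]
    - [-0.18,0.126,0.07,0,0,10]
    - [-0.22,0.154,0.09,0,0,12]
    - [-0.26,0.182,0.105,0,0,14]
    - [-0.3,0.21,0.111,0,0,16]
    - [-0.325,0.227,0.111,0,0,18]
    - [-0.339,0.237,0.111,0,0,18]
    - [-0.339,0.237,0.111,0,0,18]
    - [-0.339,0.237,0.111,0,0,18]
  claw: -1
  force: 40

```text
t: 1.6
tool_pos: [439.1, -140.8, 120.2]
eef_rot: [180.0, -0.0, -173.0]
force: [0.2, 0.2, -0.3]
gripper_width: 1.003
gripper_force: 0.0
```

Run:
```python
from h import *
s=manip.get_state();print(s["t"],s["tool_pos"],s["eef_rot"],s["force"])
p,d=manip.capture("scene"); cv2.imwrite("pics/s1.png",cv2.resize(p[100:300,200:450],None,fx=3,fy=3)[:,:,::-1])
```

```text
1.6 [ 439.11442159 -140.77062639  120.21014818] [ 1.79999594e+02 -2.63225187e-02 -1.72988658e+02] [ 0.16037728  0.17307626 -0.32661095]
```

View pics/s1.png

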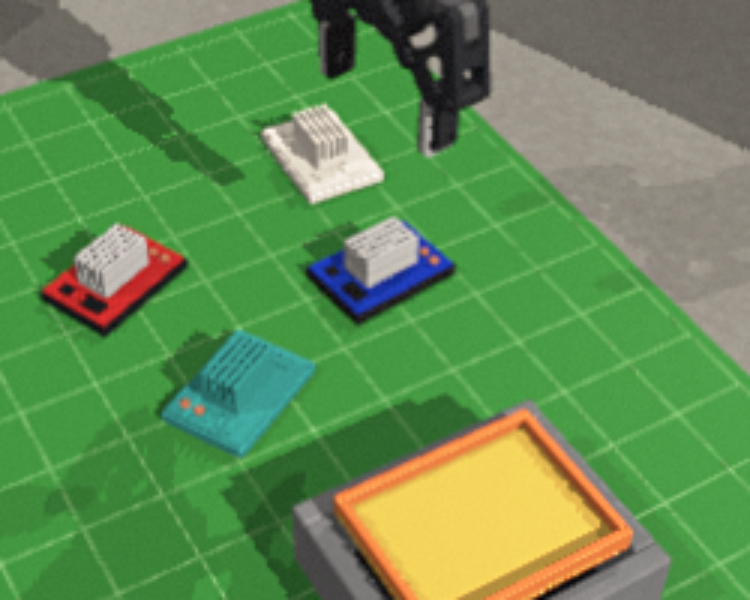

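The gripper is lined up above the blue module, whose heat sink is at crop (382,255). Its fingers straddle it along y, and nothing lies under them. Descending and gripping.

Call:
play_rows:
  motion:
    - [0,0,0.02,0,0,0]
    - [0,0,0.045,0,0,0]
    - [0,0,0.07,0,0,0]
    - [0,0,0.09,0,0,0]
    - [0,0,0.102,0,0,0]
    - [0,0,0.107,0,0,0]
    - [0,0,0.107,0,0,0]
    - [0,0,0.107,0,0,0]

```text
t: 2.65
tool_pos: [440.2, -140.3, 13.9]
eef_rot: [-180.0, 0.1, -173.0]
force: [-0.5, -0.2, -0.8]
gripper_width: 0.997
gripper_force: 0.0
```

Call:
play_rows:
  motion:
    - [0,0,0,0,0,0]
    - [0,0,0,0,0,0]
    - [0,0,0,0,0,0]
    - [0,0,0,0,0,0]
    - [0,0,0,0,0,0]
    - [0,0,0,0,0,0]
    - [0,0,0,0,0,0]
    - [0,0,0,0,0,0]
    - [0,0,0,0,0,0]
    - [0,0,0,0,0,0]
  claw: 1
  force: 40

```text
t: 3.9
tool_pos: [439.9, -140.2, 13.6]
eef_rot: [-180.0, 0.0, -173.0]
force: [-0.1, -0.1, 5.1]
gripper_width: 0.269
gripper_force: 40.8
```

Call:
play_rows:
  motion:
    - [0,0,-0.01,0,0,0]
    - [0,0,-0.03,0,0,0]
    - [0,0,-0.055,0,0,0]
    - [0,0,-0.08,0,0,0]
    - [0,0,-0.1,0,0,0]
    - [0,0,-0.11,0,0,0]
    - [0,0,-0.11,0,0,0]

```text
t: 4.78
tool_pos: [439.6, -140.1, 123.4]
eef_rot: [180.0, 0.0, -173.0]
force: [0.3, 1.1, -1.7]
gripper_width: 0.27
gripper_force: 39.9
```

Run:
```python
from h import *
s=manip.get_state();print(s["t"],s["tool_pos"],s["eef_rot"],s["force"],s["gripper_width"])
p,d=manip.capture("scene"); cv2.imwrite("pics/s2.png",cv2.resize(p[70:270,220:470],None,fx=3,fy=3)[:,:,::-1])
```

```text
4.775 [ 439.57235508 -140.08022115  123.39785051] [ 1.79983957e+02  2.66363900e-02 -1.72983760e+02] [ 0.27018655  1.12606687 -1.74624662] 0.2703998147219197
```

View pics/s2.png

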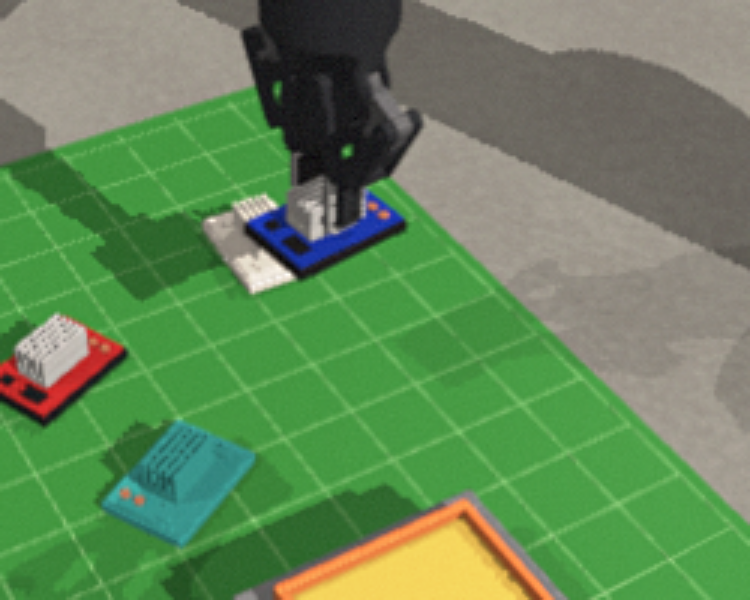

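The module is held level at crop (325,225). Carrying it over the tray.

Call:
play_rows:
  motion:
    - [-0.007,0.014,0,0,0,1]
    - [-0.022,0.045,0,0,0,2]
    - [-0.04,0.083,0,0,0,3]
    - [-0.058,0.12,0,0,0,4]
    - [-0.075,0.155,0,0,0,5]
    - [-0.09,0.185,0,0,0,6]
    - [-0.1,0.206,0,0,0,7]
    - [-0.105,0.216,0,0,0,7]
    - [-0.105,0.216,0,0,0,7]
    - [-0.105,0.216,0,0,0,7]

```text
t: 6.08
tool_pos: [516.9, 86.2, 123.0]
eef_rot: [-180.0, -0.0, 180.0]
force: [-0.7, 0.4, -1.8]
gripper_width: 0.269
gripper_force: 40.0
```

Call:
play_rows:
  motion:
    - [0,0,0.01,0,0,0]
    - [0,0,0.025,0,0,0]
    - [0,0,0.035,0,0,0]
    - [0,0,0.04,0,0,0]
    - [0,0,0.04,0,0,0]

```text
t: 6.7
tool_pos: [517.2, 86.9, 82.9]
eef_rot: [-180.0, -0.0, -180.0]
force: [-0.6, 0.5, -1.8]
gripper_width: 0.27
gripper_force: 40.0
```

Run:
```python
from h import *
s=manip.get_state();print(s["t"],s["tool_pos"],s["eef_rot"],s["force"],s["gripper_width"])
p,d=manip.capture("scene"); cv2.imwrite("pics/s3.png",cv2.resize(p[180:380,250:500],None,fx=3,fy=3)[:,:,::-1])
```

```text
6.7 [517.22230892  86.91609856  82.86005946] [-1.79975197e+02 -4.24292029e-02 -1.79972133e+02] [-0.62832709  0.47481205 -1.82931737] 0.2696572522132743
```

View pics/s3.png

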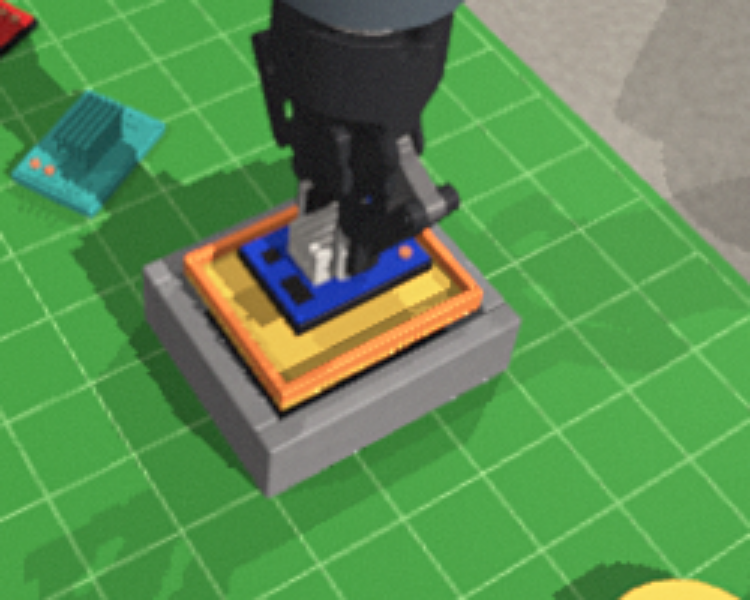

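The module hangs level over the tray floor at crop (335,265), inside the rim on every side. Lowering gently.

Call:
play_rows:
  motion:
    - [0,0,0.004,0,0,0]
    - [0,0,0.008,0,0,0]
    - [0,0,0.011,0,0,0]
    - [0,0,0.013,0,0,0]
    - [0,0,0.0145,0,0,0]
    - [0,0,0.0145,0,0,0]
    - [0,0,0.0145,0,0,0]

```text
t: 7.62
tool_pos: [517.5, 87.1, 68.9]
eef_rot: [180.0, 0.0, -180.0]
force: [-0.2, -0.0, -1.8]
gripper_width: 0.27
gripper_force: 40.0
```

Call:
play_rows:
  motion:
    - [0,0,0.001,0,0,0]
    - [0,0,0.0015,0,0,0]
    - [0,0,0.0015,0,0,0]
    - [0,0,0.0015,0,0,0]

```text
t: 8.12
tool_pos: [517.5, 87.1, 67.6]
eef_rot: [180.0, 0.0, -180.0]
force: [-1.4, -0.0, 3.2]
gripper_width: 0.271
gripper_force: 40.4
```

Contact, about 5 N, below the 6 N that starts the tray. Releasing.

Call:
play_rows:
  motion:
    - [0,0,0,0,0,0]
    - [0,0,0,0,0,0]
    - [0,0,0,0,0,0]
    - [0,0,0,0,0,0]
    - [0,0,0,0,0,0]
    - [0,0,0,0,0,0]
    - [0,0,0,0,0,0]
  claw: -0.2

```text
t: 9.0
tool_pos: [517.4, 87.0, 67.3]
eef_rot: [-180.0, -0.0, -180.0]
force: [-0.0, 0.6, -1.1]
gripper_width: 0.6
gripper_force: 0.0
```

Call:
play_rows:
  motion:
    - [0,0,-0.01,0,0,0]
    - [0,0,-0.03,0,0,0]
    - [0,0,-0.05,0,0,0]
    - [0,0,-0.06,0,0,0]
    - [0,0,-0.06,0,0,0]

```text
t: 9.62
tool_pos: [517.8, 87.2, 128.0]
eef_rot: [180.0, 0.1, -180.0]
force: [0.4, -0.4, -0.2]
gripper_width: 0.599
gripper_force: 0.0
```

Call:
play_rows:
  motion:
    - [0,0,0,0,0,0]
    - [0,0,0,0,0,0]
    - [0,0,0,0,0,0]
    - [0,0,0,0,0,0]
    - [0,0,0,0,0,0]
    - [0,0,0,0,0,0]
    - [0,0,0,0,0,0]
    - [0,0,0,0,0,0]
  claw: 1

```text
t: 10.62
tool_pos: [517.4, 87.0, 127.3]
eef_rot: [180.0, 0.0, -180.0]
force: [0.9, 0.2, 0.6]
gripper_width: 0.001
gripper_force: 0.0
```

Run:
```python
from h import *
s=manip.get_state();print(s["t"],s["tool_pos"],s["eef_rot"],s["force"],s["gripper_width"])
p,d=manip.capture("scene"); cv2.imwrite("pics/s4.png",cv2.resize(p[180:380,250:500],None,fx=3,fy=3)[:,:,::-1])
h=cv2.cvtColor(p,cv2.COLOR_RGB2HSV); m=cv2.inRange(h,(108,120,30),(130,255,255)); m[:230]=0;m[330:]=0;m[:,:290]=0;m[:,430:]=0
cs,_=cv2.findContours(m,cv2.RETR_EXTERNAL,cv2.CHAIN_APPROX_NONE); c=max(cs,key=cv2.contourArea)
print(cv2.minAreaRect(np.array([onplane("scene",*q,64)[:2] for q in c[:,0]],np.float32)))
```

```text
10.625 [517.38520704  87.02751348 127.31484593] [ 1.79998061e+02  2.48813187e-03 -1.79974744e+02] [0.86774111 0.22375689 0.62393459] 0.0005345787049480352
((519.0699462890625, 87.75227355957031), (77.98314666748047, 52.94313049316406), 0.11371184140443802)
```

View pics/s4.png

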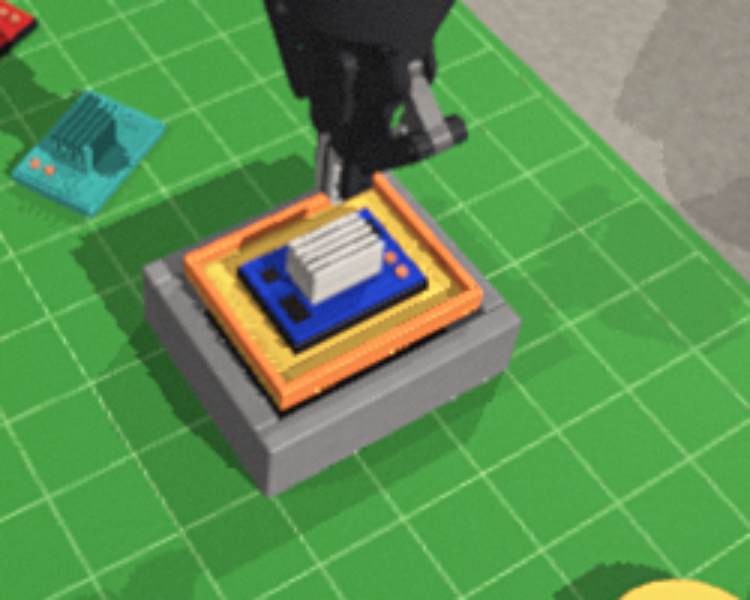

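The module lies flat and centred in the raised tray, heat sink at crop (335,255). The fingers are shut above it, so I press down in slow steps.

Call:
play_rows:
  motion:
    - [0,0,0.015,0,0,0]
    - [0,0,0.03,0,0,0]
    - [0,0,0.037,0,0,0]
    - [0,0,0.041,0,0,0]
    - [0,0,0.044,0,0,0]
    - [0,0,0.047,0,0,0]
    - [0,0,0.05,0,0,0]
    - [0,0,0.053,0,0,0]
    - [0,0,0.056,0,0,0]
    - [0,0,0.058,0,0,0]
    - [0,0,0.058,0,0,0]

```text
t: 12.05
tool_pos: [517.0, 86.8, 69.9]
eef_rot: [-180.0, -0.0, -180.0]
force: [-4.7, -1.4, 6.8]
gripper_width: 0.0
gripper_force: 3.3
```

Call:
play_rows:
  motion:
    - [0,0,0.002,0,0,0]
    - [0,0,0.004,0,0,0]
    - [0,0,0.006,0,0,0]
    - [0,0,0.007,0,0,0]
    - [0,0,0.007,0,0,0]
    - [0,0,0.007,0,0,0]

```text
t: 12.8
tool_pos: [517.1, 86.8, 63.2]
eef_rot: [-180.0, 0.0, -180.0]
force: [-5.4, 0.0, 8.0]
gripper_width: -0.0
gripper_force: 3.9
```

Call:
play_rows:
  motion:
    - [0,0,0.001,0,0,0]
    - [0,0,0.002,0,0,0]
    - [0,0,0.002,0,0,0]
    - [0,0,0.002,0,0,0]

```text
t: 13.3
tool_pos: [517.3, 86.8, 63.0]
eef_rot: [-180.0, 0.1, -179.9]
force: [-9.8, 0.0, 20.9]
gripper_width: -0.002
gripper_force: 10.1
```

The force rose to 21 N with no further travel, so the tray is at the stop. Lifting off.

Call:
play_rows:
  motion:
    - [0,0,-0.003,0,0,0]
    - [0,0,-0.007,0,0,0]
    - [0,0,-0.012,0,0,0]
    - [0,0,-0.03,0,0,0]
    - [0,0,-0.06,0,0,0]
    - [0,0,-0.1,0,0,0]
    - [0,0,-0.13,0,0,0]
    - [0,0,-0.14,0,0,0]
    - [0,0,-0.14,0,0,0]

```text
t: 14.42
tool_pos: [517.6, 87.2, 200.2]
eef_rot: [180.0, 0.0, -180.0]
force: [0.4, 0.5, -0.0]
gripper_width: -0.003
gripper_force: 0.0
```

Run:
```python
from h import *
s=manip.get_state();print(s["t"],s["tool_pos"],s["force"])
p,d=manip.capture("scene"); cv2.imwrite("pics/s5.png",cv2.resize(p[180:380,250:500],None,fx=3,fy=3)[:,:,::-1])
h=cv2.cvtColor(p,cv2.COLOR_RGB2HSV); m=cv2.inRange(h,(108,120,30),(130,255,255)); m[:230]=0;m[330:]=0;m[:,:290]=0;m[:,430:]=0
cs,_=cv2.findContours(m,cv2.RETR_EXTERNAL,cv2.CHAIN_APPROX_NONE); c=max(cs,key=cv2.contourArea)
print(cv2.minAreaRect(np.array([onplane("scene",*q,47.5)[:2] for q in c[:,0]],np.float32)))
Z=[atdepth("scene",u,v,d[v,u])[2] for u,v in c[:,0]]; print("board z",np.median(Z))
```

```text
14.425 [517.56067323  87.23865562 200.15531486] [ 0.38205804  0.52736244 -0.00494677]
((518.5747680664062, 87.44683837890625), (53.524261474609375, 78.2892074584961), 89.88143157958984)
board z 48.344165165706045
```

View pics/s5.png

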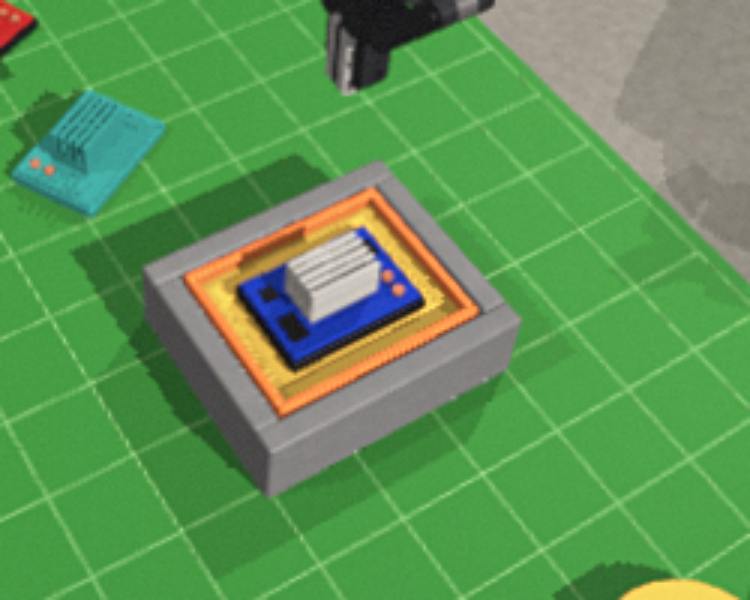

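The rim is flush with the dock, with the module flat and centred at crop (332,290). The board is at z about 48 mm, so the tray is latched. Handing in.

```bash
python3 -c "
from rig import manip
print(manip.close_job())"
```

```text
the job is handed in; nothing more can be done
None
```

I set the blue-board module flat in the tray and pressed it to the stop; the last image shows the tray latched flush with the module centred, the red module was left alone, and the job is handed in (no verdict was returned).

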